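# Pump up the window-cleaning sprayer at the kitchen sink

## Task

Pump up the pressure sprayer on the worktop: with your fingertips push its plunger knob all the way down and let it spring back all the way up, over and over, until the indicator pin next to it has popped fully out. Leave the knob up and the sprayer standing where it is, never tipped or lifted; do not touch the pin, do not press the soap pumps, and leave everything else in its place.

Things in the scene. Friction and masses are not known exactly. Their poses are not given: they have to be found in the camera images.
- sprayer: Loose upright pump-up pressure sprayer, 0.6-1.0 kg. Round grey bottle 104 mm across, black head with its top 200 mm up; nozzle to its own -x (80 mm from the axis, 186 mm up), hand-grip loop to its +x (91 mm). The plunger stands on its vertical axis, the indicator pin on a small boss 44 mm off the axis on its +y side. Origin: centre of the underside, z up.
- knob_top (a point): Centre of the top of the plunger's black mushroom knob (48 mm across, 17 mm thick, flat centre 20 mm across) on a steel rod on the sprayer's axis; 259 mm above the worktop when fully up, 229 mm when fully down. Moves with the plunger.
- plunger (a joint): How far the plunger is pushed down (m): 0 fully up, held by its spring, 0.030 at its lower stop. Spring 4.5 N at the top, 13.5 N at the bottom; released, it is up again within 0.3 s. A stroke counts when it goes down to the stop and comes back fully up (2 mm short at either end is no matter; half strokes do nothing). 4 to 8 strokes are needed; more do no harm.
- pin (a joint): How far the aluminium indicator pin (10 mm across, round-topped) has risen (m): near 0 at the start, 0.016 fully out. It stays down until the pressure is reached, then pops fully out on the down-stroke of the last stroke needed, and stays out.
- pin_tip (a point): Top of the indicator pin: 44 mm from the sprayer's axis on its +y side, 205 mm above the worktop at the start plus the joint value; 221 mm when fully out.
- soap_white: Round white ceramic soap dispenser with brass pump, 78 mm in diameter, 180 mm tall, loose. Origin: centre of the underside. Bystander.
- soap_white_pump (a joint): How far its spring pump head is pressed down, in m: 0 up, 0.014 down.
- soap_amber: Round amber glass lotion dispenser with paper label and brass pump, 66 mm in diameter, 183 mm tall, loose. Origin: centre of the underside. Bystander.
- soap_amber_pump (a joint): How far its spring pump head is pressed down, in m: 0 up, 0.014 down.
- soap_blue: Square washing-up liquid dispenser with chromed pump, 60 mm square, 180 mm tall, loose. Origin: centre of the underside. Bystander.
- soap_blue_pump (a joint): How far its spring pump head is pressed down, in m: 0 up, 0.014 down.
- mug: Blue mug, 80 mm in diameter, 92 mm tall. Origin: centre of the underside. Bystander.
- tumbler: Drinking glass, 72 mm in diameter, 105 mm tall. Origin: centre of the underside. Bystander.
- dish_brush: White dish brush lying bristles down, 230 mm long, 36 mm high, handle along its -x; origin on the worktop near the round head. Bystander.
- squeegee: Window squeegee lying flat, 250 mm blade along its y, handle 160 mm along its -x, 25 mm high; origin on the worktop near the blade. Bystander.
Things that resemble listed ones, but are neither listed nor needed, are in the scene too. Leave any green or pink look-alike of the sprayer alone.

How it is judged (in metres and radians):
On the way, in this order (a step that is already met when the one before it is completed fails the run):
1. the plunger is pushed down a full stroke (value of joint plunger above 0.022 m), for 0.02 s.
2. the plunger is back up (value of joint plunger below 0.004 m), for 0.02 s.
3. the indicator pin has popped fully out (value of joint pin above 0.0145 m), for 0.2 s.
At the end, for the whole second after the job is handed in: The pin is at least 14.5 mm out (of 16), the plunger is up again (within 3 mm), and the sprayer stands upright, at rest, on the worktop within 40 mm of where it stood (value of joint pin above 0.0145 m and value of joint plunger below 0.003 m and distance of sprayer from where it was at the start of the episode below 0.04 m and angle between sprayer's own z axis and vertical below 0.1 rad and height (world z) of sprayer below 0.005 m and linear speed of sprayer below 0.02 m/s); the robot touches nothing.
It fails at once if the sprayer is lifted more than 12 mm, tipped by more than 15 degrees or pushed more than 40 mm (height (world z) of sprayer above 0.012 m or angle between sprayer's own z axis and vertical above 0.26 rad or distance of sprayer from where it was at the start of the episode above 0.04 m).
It fails at once if the sprayer is pushed with the arm or the gripper's body instead of the fingers (contact force between the arm and sprayer above 3 N).
It fails at once if the robot touches the indicator pin (contact force between pin_c0 and anything else above 0.5 N).
It fails at once if a soap pump is pressed by more than 5 mm (value of joint any of soap_white_pump, soap_amber_pump, soap_blue_pump above 0.005 m).
It fails at once if a bystander is moved more than 30 mm or a standing one tipped (distance of any of soap_white, soap_amber, soap_blue, mug, tumbler, dish_brush, squeegee from where it was at the start of the episode above 0.03 m or angle between any of soap_white, soap_amber, soap_blue, mug, tumbler's own z axis and vertical above 0.3 rad).
It also fails if it takes over 45 s, if anything falls off the work surface, if the arm or the gripper's body presses on something with over 40 N, if the wrist force passes 120 N, or if a joint passes its speed limit or range.

## Robot

A 6-joint arm with a two-finger parallel gripper is mounted at the origin on the work surface. World frame = base frame: x ahead of the robot, y to its left, z up, the work surface at z = 0. Lengths are in mm, angles in degrees, forces in N, time in s.
With the tool pointing down it reaches from about 350 to 850 mm from the base axis. Payload 8.1 kg.
Tool frame: the origin (TCP) lies at the very end of the fingers, on their centre line; the grasp point (between the pads) lies 19 mm behind it (tcp_to_grasp is the distance from the TCP to the grasp point, in mm); z points along the fingers, x is the direction in which the jaws open and shut, and the axes are right-handed (so a half turn about z gives the same grasp; the last joint's range is limited). The gripper opens to 85 mm and grips with 20 to 120 N. Pads are 22 mm wide; open, the fingers measure 114 mm over their backs; the gripper's body (76 mm by 85 mm) begins 54 mm behind the grasp point. The pads swing forward as they close: fully open they stand 13 mm farther back than shut.
Start: joints at [58.877, 7.471, 85.268, -0, 87.261, -4.893], TCP at [265.166, 538.231, 231.292] pointing down, gripper open.
Joint ranges: [-169.43, 169.43], [-51.17, 129.36], [1.28, 143.12], [-76.62, 256.62], [0, 156.53], [-152.29, 152.29]. Speed limits (degrees/s): [136.94, 136.94, 159.86, 180, 180, 180].

## Interface

Orientations are given as [roll, pitch, yaw] about the fixed x, y, z axes, in that order (R = Rz(yaw) Ry(pitch) Rx(roll)).
In Python, from bench import * gives the robot as it stands. The module is installed in compiled form; this text tells all that it offers.
- The arm moves only by the tool apply_moves, never from a script. Its argument "targets" is text: rows parted by semicolons, each of 7 numbers parted by spaces: the turn, a rotation vector about the tool's x, y, z in rad, then the shift along the tool's x, y, z in cm, then the finger opening in cm, from 0 to 8.54. A call has exactly 5 rows; each row is the pose to reach, as a shift and turn from the pose commanded when the call began, along the tool's axes at that moment; what a row does not reach only later rows make up. A row lasts 1/10 s, in which the tool goes at most 50 mm and 8.59 degrees, less where a joint would pass 70% of its speed; a pose out of reach is approached as far as the arm can. A call with a gripper value outside its range is refused whole. The fingers move at their own pace and stop on an object; "force" is the grip in N (left out, the last holds). Time passes only in rows, so rows that repeat a pose let the fingers close, or fill a call up. It gives the time, the measured TCP pose, the force and the opening at its end, in the units of the state.
- sense(): the state, without advancing time (a new reading comes with each control period).
- snapshot(name): name is "side" or "top"; returns the picture (480x640x3 uint8, red, green, blue); there is no depth.
- camera_model(name): a dict with "fx", "fy", "cx", "cy" (pixels), "position" and "attitude" of the camera in the world. Camera axes: x right, y up, looking along -z (the intrinsics and any distortion apply to the point x, -y, -z); pixel columns grow to the right and rows downward; lengths in mm; the calibration is good to about 2 mm. A picture is of the moment at which its call begins. camera_model takes no time and is no camera call.
- hand_in(): hands the job in, once; it reports no verdict.
Trained networks look in the newest picture that a camera, given by its name, has taken for a name from the list of things; names that differ only in an ending like _2 or _b are one class to them, and where a whole thing is asked for, a point or a joint stands for the part that bears it (a point fixed in the world has none). Each returns a list of dicts, best first, with "confidence" (0 to 1); they miss things now and then, are a little off and sometimes report something else, mostly with a low value. They report only what shows in the picture. A call takes as long as a camera call. They do not tell look-alikes from the thing itself.
- recognise(camera, query): "at" ([row, column] in pixels, amid what is visible of it).
- place_of(camera, query): "at" ([row, column] in pixels: a listed point, or the origin of a listed thing).
The state is a dict: "time": time; "joint_pos": joint angles; "qd": joint speeds; "joint_efforts": joint torques, N m; "tool_pos": TCP position; "tcp_rot": TCP orientation; "ft_force": force on the tool from outside, world axes, zero at the start; "wrist_torque": the same for the moment, N m; "finger_gap": finger opening in mm.
Only numpy, scipy, OpenCV 4.12 (cv2) and the standard library are available. Lean on these libraries where they do the work, as an engineer would, in place of code of your own. Each camera call takes 0.05 s, during which the arm holds its last target. There are 200 camera calls.

## Working session

There is one attempt and no reset: what is moved stays moved. The work goes in short steps, Python scripts to look and compute and a tool call to move; the robot and the scene stay as the last step left them, time stands still between calls to the robot, and variables do not carry over. Pictures are saved under pics/ and viewed, about 8 in all and at most 12, crops included, and the job is handed in when it is done.

Besides the shell and the picture viewer there is one more tool, called after "Emit:" in YAML: its name, and indented under it one key for each argument. apply_moves: Moves the arm, as the interface text tells. Its arguments: {"type":"object","properties":{"targets":{"type":"string"},"force":{"type":"number"}},"required":["targets"]}

```bash
mkdir -p pics
python3 - <<'E'
from bench import *
import cv2
for n in("side","top"):
    im=snapshot(n); cv2.imwrite(f"pics/{n}0.png",im[:,:,::-1]); print(camera_model(n))
    for q in("sprayer","knob_top","pin_tip"):
        print(n,q,[(d["at"],round(d["confidence"],2)) for d in place_of(n,q)])
s=sense();print(s)
E
```

```text
{'fx': 508.67567976310005, 'fy': 508.67567976310005, 'cx': 318.3363876612163, 'cy': 231.69309306389434, 'position': array([ 223.88442832, -667.45046581,  992.68314596]), 'attitude': array([ 42.56956333,  -0.8596945 , -20.78405436])}
side sprayer [([407.4, 283.4], 0.9), ([289.1, 312.4], 0.84), ([236.4, 169.9], 0.8), ([297.3, 450.1], 0.7)]
side knob_top [([210.1, 314.2], 0.96), ([339.3, 281.5], 0.86)]
side pin_tip [([377.3, 285.9], 0.55), ([241.4, 488.0], 0.47)]
{'fx': 503.4529548182297, 'fy': 503.4529548182297, 'cx': 318.1862598469307, 'cy': 231.60266819896455, 'position': array([ 286.17074387,   27.79826797, 1382.95181249]), 'attitude': array([  9.76587629,   0.56399789, -88.92387799])}
top sprayer [([303.4, 419.9], 0.72), ([349.9, 224.4], 0.71), ([248.7, 328.1], 0.65), ([145.3, 378.9], 0.59)]
top knob_top [([354.1, 197.9], 0.88), ([233.0, 331.3], 0.65), ([301.5, 441.9], 0.55), ([102.8, 388.2], 0.53)]
top pin_tip []
{'time': 0.4, 'joint_pos': array([ 5.88768237e+01,  7.47894860e+00,  8.52756113e+01,  3.60918828e-04,
        8.72612823e+01, -4.89246103e+00]), 'qd': array([ 0.05511208, -0.04684077, -0.05212802,  0.03144505, -0.02788229,
        0.01475042]), 'joint_efforts': array([-9.15165383e-04, -5.68511868e+01, -5.00108671e+01, -1.93931933e-04,
        5.29594487e-03,  8.24634782e-06]), 'tool_pos': array([265.12860232, 538.1673996 , 231.13607558]), 'tcp_rot': array([-1.79998290e+02,  1.57537269e-02,  6.37692677e+01]), 'ft_force': array([-0.25520543, -0.35178306, -0.2821673 ]), 'wrist_torque': array([-0.04956368,  0.02627281,  0.03874685]), 'finger_gap': 85.43074666013592}
```

View pics/side0.png

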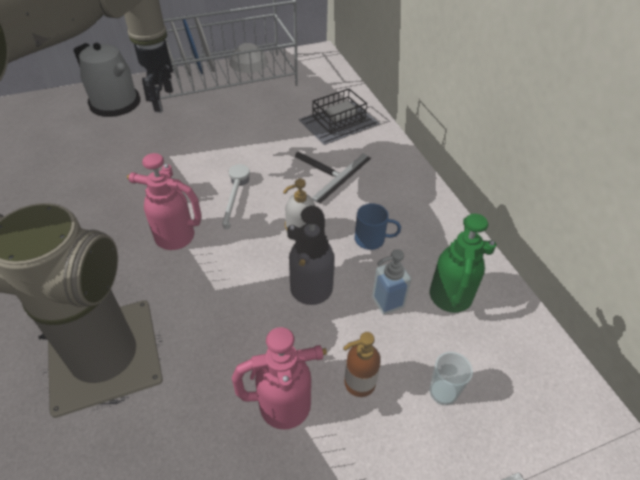

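View pics/top0.png

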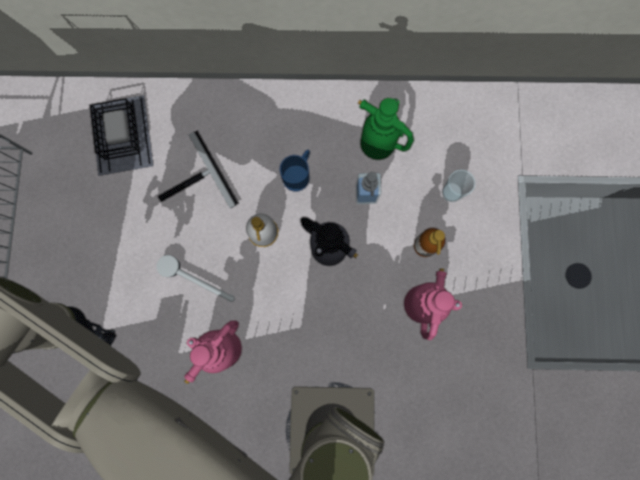

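Candidates (side row, col): the grey/black one at (255,312), pink ones at (375,283) and (205,170), and green at (265,460). By the description the grey bottle with the black head at (255,312) is the sprayer; in the top view it is at (240,330), with its nozzle at about (254,352) and its grip at (224,308). Next I'll triangulate it and check it in a close crop.

```bash
cat > h.py <<'E'
import numpy as np, cv2
from scipy.spatial.transform import Rotation as R
from scipy.optimize import least_squares
from bench import *
C={n:camera_model(n) for n in("side","top")}
def ray(n,rc):
    c=C[n];d=np.array([(rc[1]-c["cx"])/c["fx"],-(rc[0]-c["cy"])/c["fy"],-1])
    return c["position"],R.from_euler("xyz",c["attitude"],degrees=True).apply(d)
def at_z(n,rc,z):
    p,d=ray(n,rc);return p+d*(z-p[2])/d[2]
def proj(n,P):
    c=C[n];q=R.from_euler("xyz",c["attitude"],degrees=True).inv().apply(np.array(P)-c["position"])
    return [c["cy"]-c["fy"]*q[1]/-q[2], c["cx"]+c["fx"]*q[0]/-q[2]]
E
python3 - <<'E'
from h import *
for n,k,b in(("side",(210.1,314.2),(289.1,312.4)),("top",(233,331.3),(248.7,328.1))):
    print(n,at_z(n,k,259).round(1),at_z(n,b,0).round(1))
print("noz",at_z("top",(254,352),186).round(1),"grip",at_z("top",(224,308),170).round(1))
a=cv2.imread("pics/side0.png")[170:310,240:400];b=cv2.imread("pics/top0.png")[180:300,270:410]
f=lambda i:cv2.resize(i,(400,400*i.shape[0]//i.shape[1]),interpolation=cv2.INTER_CUBIC)
a=f(a);b=f(b);o=np.zeros((360,800,3),np.uint8);o[:a.shape[0],:400]=a[:360];o[:b.shape[0],400:]=b
cv2.imwrite("pics/crop.png",cv2.convertScaleAbs(o,alpha=1.8,beta=10))
for q in("soap_white","soap_blue","soap_amber","mug"):
    print(q,[(at_z("top",d["at"],0).round(),round(d["confidence"],2)) for d in place_of("top",q)][:2])
E
```

```text
side [486.6  17.5 259. ] [481.6   9.8  -0. ]
top [476.7  12.8 259. ] [476.3  17.5   0. ]
noz [439.  -38.5 186. ] grip [513.2  69.  170. ]
soap_white []
soap_blue [(array([636., -82.,   0.]), 0.88)]
soap_amber [(array([ 486., -239.,    0.]), 0.85)]
mug [(array([675., 107.,   0.]), 0.93)]
```

View pics/crop.png

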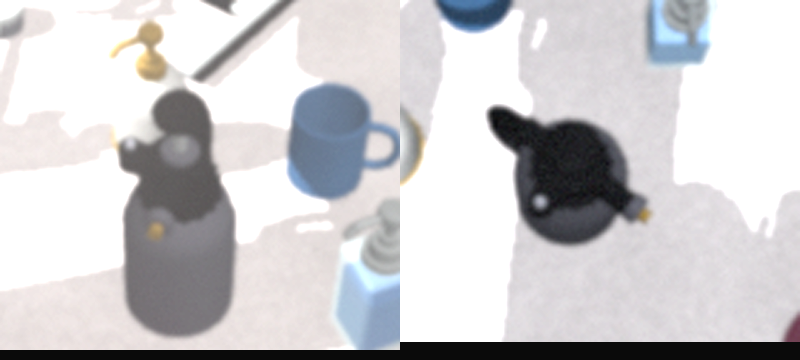

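Run:
```python
from h import *
print("pin",at_z("top",(250.7,319),205).round(1),at_z("side",(228,292),205).round(1))
# nozzle tip
print("noz",at_z("top",(255.3,354.6),186).round(1),at_z("side",(262,302),186).round(1))
print("circle? side (218,313),(230,312) at 259:",at_z("side",(218,313),259).round(1),at_z("side",(230,312),259).round(1))
for P in((478,14,259),(478,14,242),(478,14,200),(478,14,0),(530,88,190)): print(P,np.round(proj("side",P),1),np.round(proj("top",P),1))
```

```text
pin [443.   40.4 205. ] [443.1  33.8 205. ]
noz [435.9 -44.7 186. ] [437. -46. 186.]
circle? side (218,313),(230,312) at 259: [476.5  -2.6 259. ] [463.3 -32.7 259. ]
(478, 14, 259) [212.3 310.8] [232.4 330.8]
(478, 14, 242) [218.1 310.8] [233.7 330.6]
(478, 14, 200) [231.9 310.7] [236.6 330.4]
(478, 14, 0) [288.2 310.4] [248.1 329.4]
(530, 88, 190) [206.3 321. ] [215.5 300. ]
```

Emit:
apply_moves:
  targets: "0 0 0 0 0 -4.5 0; 0 0 0 0 0 -9 0; 0 0 0 -1 1 -12 0; 0 0 0 -4 4.5 -12 0; 0 0 0 -7 8 -12 0"
  force: 40

```text
time: 1.1
tool_pos: [306.3, 439.9, 352.9]
tcp_rot: [180.0, -0.2, 63.9]
ft_force: [0.8, 0.6, 0.9]
finger_gap: 12.2
```

Emit:
apply_moves:
  targets: "0 0 0 -3 3.4 0 0; 0 0 0 -6 6.8 0 0; 0 0 0 -9 10.2 0 0; 0 0 0 -12 13.6 0 0; 0 0 0 -15 17 0 0"

```text
time: 1.6
tool_pos: [392.5, 228.7, 351.6]
tcp_rot: [180.0, -0.0, 63.8]
ft_force: [0.8, -0.1, -0.3]
finger_gap: -0.1
```

Emit:
apply_moves:
  targets: "0 0 0 -3 3.4 0 0; 0 0 0 -6 6.8 0 0; 0 0 0 -9 10.2 0 0; 0 0 0 -12 13.6 0 0; 0 0 0 -13 15 0 0"

```text
time: 2.1
tool_pos: [470.0, 43.9, 351.3]
tcp_rot: [180.0, 0.0, 63.6]
ft_force: [0.4, 0.7, -0.6]
finger_gap: 0.3
```

Emit:
apply_moves:
  targets: "0 0 0 -2.4 2.4 0 0; 0 0 0 -2.4 2.4 -0 0; 0 0 0 -2.4 2.4 3 0; 0 0 0 -2.4 2.4 6 0; 0 0 0 -2.4 2.4 6 0"

```text
time: 2.6
tool_pos: [477.9, 15.9, 286.9]
tcp_rot: [-179.6, 0.1, 63.8]
ft_force: [-0.8, 0.4, -0.9]
finger_gap: 0.3
```

Run:
```python
from h import *
o=np.zeros((480,800,3),np.uint8)
for i,n in enumerate(("side","top")):
    im=snapshot(n)[:,:,::-1].copy(); t=sense()["tool_pos"]; p=proj(n,t);k=proj(n,(480,15,259));print(n,t,p,k)
    r,c=int(k[0]),int(k[1]); a=im[r-80:r+80,c-66:c+67]; o[:, i*400:i*400+399]=cv2.resize(a,(399,480),interpolation=cv2.INTER_CUBIC)
    for q in("knob_top","pin_tip"): print(n,q,[(np.round(d["at"],1),at_z(n,d["at"],259 if q[0]=="k" else 205).round(1),round(d["confidence"],2)) for d in place_of(n,q)])
cv2.imwrite("pics/near.png",cv2.convertScaleAbs(o,alpha=2.2,beta=15))
```

```text
side [478.81194546  15.8907968  289.56964014] [np.float64(200.71657823348838), np.float64(310.94466216640393)] [np.float64(211.7185592954786), np.float64(311.58032668707267)]
side knob_top [(array([222.7, 478. ]), array([ 782.8, -127.8,  259. ]), 0.95), (array([337.7, 281. ]), array([ 331.9, -241.2,  259. ]), 0.9), (array([208.3, 312.4]), array([485. ,  23.7, 259. ]), 0.75), (array([157.9, 152.6]), array([203.7, 296. , 259. ]), 0.73)]
side pin_tip [(array([240.2, 492.2]), array([ 823.9, -141.6,  205. ]), 0.51), (array([378.1, 286.3]), array([ 324.5, -285.7,  205. ]), 0.36)]
top [480.90704072  15.60296374 293.45074439] [np.float64(228.46943612850677), np.float64(330.27744706989927)] [np.float64(231.5413021805953), np.float64(330.3275272489132)]
top knob_top [(array([300.1, 442.8]), array([ 330.6, -235.5,  259. ]), 0.79), (array([356.5, 199.1]), array([199. , 296.6, 259. ]), 0.73), (array([103. , 388.5]), array([ 790.9, -118.1,  259. ]), 0.6), (array([177.7, 295. ]), array([604.7,  98.4, 259. ]), 0.58), (array([232.6, 327.9]), array([477.5,  20.5, 259. ]), 0.46)]
top pin_tip []
```

View pics/near.png

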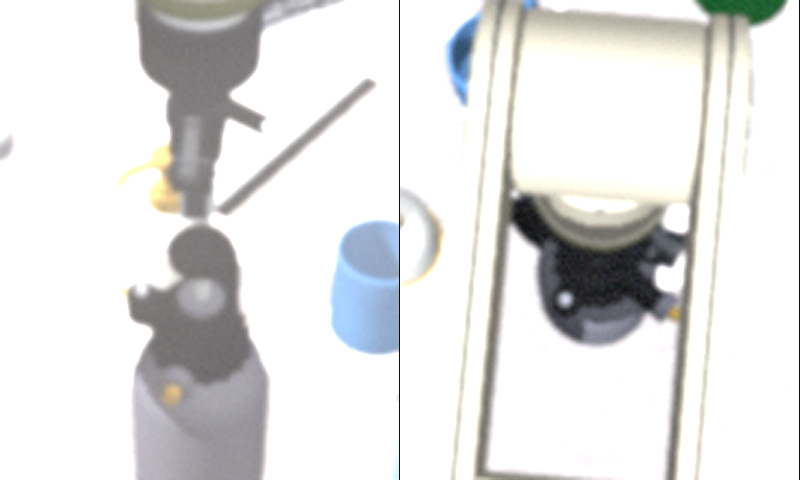

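The closed fingertips are right over the black knob. In the crop the knob is centred at column 203, within about 2 mm of the tool axis, so I'll press.

Emit:
apply_moves:
  targets: "0 0 0 0 0 2 0; 0 0 0 0 0 3.2 0; 0 0 0 0 0 4.2 0; 0 0 0 0 0 4.7 0; 0 0 0 0 0 4.7 0"

```text
time: 3.4
tool_pos: [480.7, 15.4, 245.5]
tcp_rot: [179.9, -0.0, 63.8]
ft_force: [-2.1, -0.0, 8.8]
finger_gap: -0.1
```

Emit:
apply_moves:
  targets: "0 0 0 0 0 0.8 0; 0 0 0 0 0 1.4 0; 0 0 0 0 0 1.6 0; 0 0 0 0 0 1.6 0; 0 0 0 0 0 1.6 0"

```text
time: 3.9
tool_pos: [481.1, 15.4, 231.0]
tcp_rot: [179.8, -0.1, 63.8]
ft_force: [-3.9, 0.8, 13.8]
finger_gap: -0.1
```

Emit:
apply_moves:
  targets: "0 0 0 0 0 0.2 0; 0 0 0 0 0 0.3 0; 0 0 0 0 0 0.3 0; 0 0 0 0 0 0.3 0; 0 0 0 0 0 0.3 0"

```text
time: 4.4
tool_pos: [481.7, 15.4, 229.1]
tcp_rot: [179.7, -0.1, 63.8]
ft_force: [-5.6, 0.2, 19.8]
finger_gap: -0.1
```

Emit:
apply_moves:
  targets: "0 0 0 0 0 -1.5 0; 0 0 0 0 0 -3.2 0; 0 0 0 0 0 -4 0; 0 0 0 0 0 -4 0; 0 0 0 0 0 -4 0"

```text
time: 4.9
tool_pos: [480.0, 15.4, 264.5]
tcp_rot: [-180.0, 0.0, 63.8]
ft_force: [-0.2, -0.3, -0.2]
finger_gap: 0.2
```

Emit:
apply_moves:
  targets: "0 0 0 0.1 0.2 0.5 0; 0 0 0 0.1 0.2 2 0; 0 0 0 0.1 0.2 3.5 0; 0 0 0 0.1 0.2 4 0; 0 0 0 0.1 0.2 4 0"

```text
time: 5.4
tool_pos: [484.3, 15.3, 229.1]
tcp_rot: [179.7, -0.1, 63.8]
ft_force: [-7.1, 0.6, 29.9]
finger_gap: -0.2
```

Emit:
apply_moves:
  targets: "0 0 0 0 0 -1.5 0; 0 0 0 0 0 -3.2 0; 0 0 0 0 0 -4 0; 0 0 0 0 0 -4 0; 0 0 0 0 0 -4 0"

```text
time: 5.9
tool_pos: [482.0, 15.4, 263.8]
tcp_rot: [-179.9, 0.0, 63.8]
ft_force: [0.3, 0.5, -1.1]
finger_gap: 0.0
```

Run:
```python
from h import *
o=np.zeros((480,800,3),np.uint8)
for i,n in enumerate(("side","top")):
    im=snapshot(n)[:,:,::-1].copy(); k=proj(n,(480,15,259))
    r,c=int(k[0]),int(k[1]); a=im[r-80:r+80,c-66:c+67]; o[:, i*400:i*400+399]=cv2.resize(a,(399,480),interpolation=cv2.INTER_CUBIC)
cv2.imwrite("pics/near2.png",cv2.convertScaleAbs(o,alpha=2.2,beta=15))
print(sense()["ft_force"],sense()["tool_pos"])
```

```text
[-0.59984753  0.45527281 -0.66968739] [481.75428238  15.44199522 263.59078712]
```

View pics/near2.png

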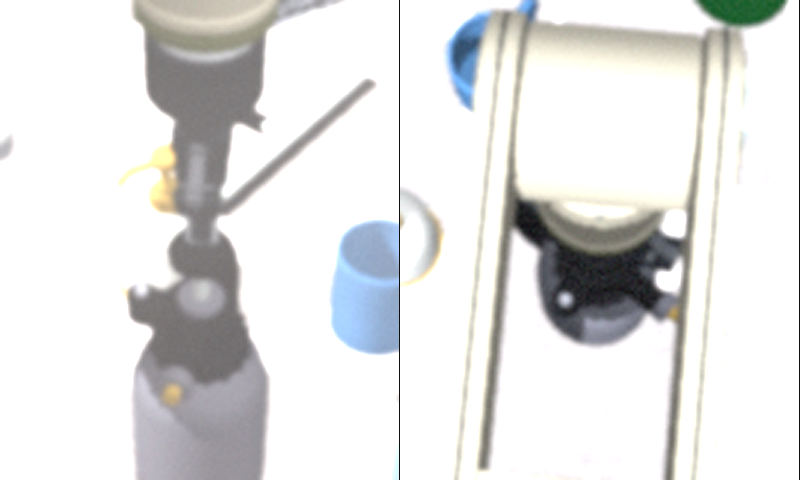

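The sprayer hasn't moved and the knob is back up under the fingertips. The pin is still low (side crop 140,290), so I'll keep stroking.

Emit:
apply_moves:
  targets: "0 0 0 0 0 0.8 0; 0 0 0 0 0 2.3 0; 0 0 0 0 0 3.6 0; 0 0 0 0 0 3.9 0; 0 0 0 0 0 3.9 0"

```text
time: 6.5
tool_pos: [483.6, 15.3, 229.1]
tcp_rot: [179.8, -0.1, 63.8]
ft_force: [-6.5, 0.5, 22.1]
finger_gap: -0.3
```

Emit:
apply_moves:
  targets: "0 0 0 0 0 -1.5 0; 0 0 0 0 0 -3.2 0; 0 0 0 0 0 -3.9 0; 0 0 0 0 0 -3.9 0; 0 0 0 0 0 -3.9 0"

```text
time: 7.0
tool_pos: [481.9, 15.4, 263.8]
tcp_rot: [-179.9, 0.0, 63.8]
ft_force: [-0.3, -0.4, -0.6]
finger_gap: -0.1
```

Emit:
apply_moves:
  targets: "0 0 0 0 0 0.8 0; 0 0 0 0 0 2.3 0; 0 0 0 0 0 3.6 0; 0 0 0 0 0 3.9 0; 0 0 0 0 0 3.9 0"

```text
time: 7.5
tool_pos: [483.6, 15.3, 229.0]
tcp_rot: [179.8, -0.1, 63.8]
ft_force: [-7.0, -0.5, 25.1]
finger_gap: -0.1
```

Emit:
apply_moves:
  targets: "0 0 0 0 0 -1.5 0; 0 0 0 0 0 -3.2 0; 0 0 0 0 0 -3.9 0; 0 0 0 0 0 -3.9 0; 0 0 0 0 0 -3.9 0"

```text
time: 8.0
tool_pos: [481.8, 15.4, 263.6]
tcp_rot: [-179.9, 0.0, 63.8]
ft_force: [0.0, -0.1, -0.3]
finger_gap: -0.2
```

Emit:
apply_moves:
  targets: "0 0 0 0 0 0.8 0; 0 0 0 0 0 2.3 0; 0 0 0 0 0 3.6 0; 0 0 0 0 0 3.9 0; 0 0 0 0 0 3.9 0"

```text
time: 8.5
tool_pos: [483.6, 15.3, 229.1]
tcp_rot: [179.8, -0.1, 63.8]
ft_force: [-6.9, 0.7, 25.5]
finger_gap: 0.0
```

Emit:
apply_moves:
  targets: "0 0 0 0 0 -1.5 0; 0 0 0 0 0 -3.2 0; 0 0 0 0 0 -3.9 0; 0 0 0 0 0 -3.9 0; 0 0 0 0 0 -3.9 0"

```text
time: 9.0
tool_pos: [481.8, 15.4, 263.6]
tcp_rot: [-179.9, 0.0, 63.8]
ft_force: [-1.0, 0.0, 0.4]
finger_gap: -0.2
```

Emit:
apply_moves:
  targets: "0 0 0 0 0 0.8 0; 0 0 0 0 0 2.3 0; 0 0 0 0 0 3.6 0; 0 0 0 0 0 3.9 0; 0 0 0 0 0 3.9 0"

```text
time: 9.5
tool_pos: [483.6, 15.3, 229.0]
tcp_rot: [179.8, -0.1, 63.8]
ft_force: [-7.0, 0.1, 24.8]
finger_gap: -0.2
```

Emit:
apply_moves:
  targets: "0 0 0 0 0 -1.5 0; 0 0 0 0 0 -3.2 0; 0 0 0 0 0 -3.9 0; 0 0 0 0 0 -3.9 0; 0 0 0 0 0 -3.9 0"

```text
time: 10.0
tool_pos: [481.8, 15.4, 263.6]
tcp_rot: [-179.9, 0.0, 63.8]
ft_force: [-0.2, 0.4, -1.0]
finger_gap: -0.1
```

Run:
```python
from h import *
o=np.zeros((480,800,3),np.uint8)
for i,n in enumerate(("side","top")):
    im=snapshot(n)[:,:,::-1].copy(); k=proj(n,(480,15,259))
    r,c=int(k[0]),int(k[1]); a=im[r-80:r+80,c-66:c+67]; o[:, i*400:i*400+399]=cv2.resize(a,(399,480),interpolation=cv2.INTER_CUBIC)
cv2.imwrite("pics/near3.png",cv2.convertScaleAbs(o,alpha=2.2,beta=15))
print(sense()["ft_force"],sense()["tool_pos"])
```

```text
[-0.07187667  0.03241817 -0.54244942] [481.70058743  15.42002536 263.54734033]
```

View pics/near3.png

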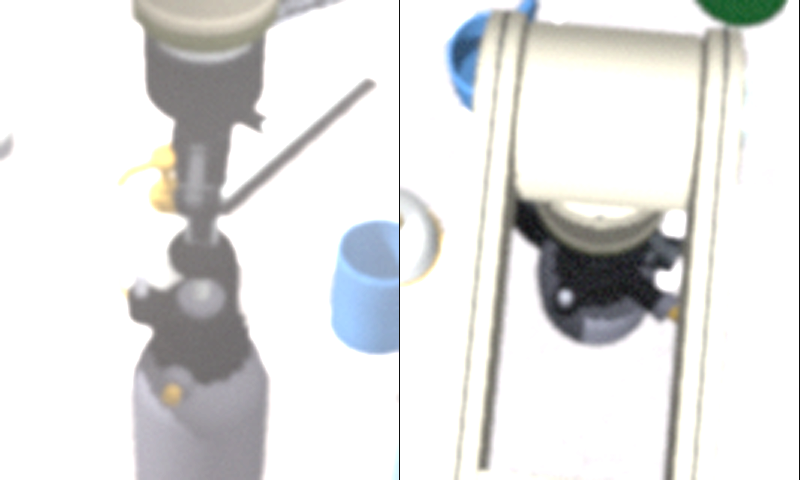

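Six strokes are done and the pin is still down at (140,290), so I'll do more.

Emit:
apply_moves:
  targets: "0 0 0 0 0 0.8 0; 0 0 0 0 0 2.3 0; 0 0 0 0 0 3.6 0; 0 0 0 0 0 3.9 0; 0 0 0 0 0 3.9 0"

```text
time: 10.6
tool_pos: [483.7, 15.3, 229.1]
tcp_rot: [179.8, -0.1, 63.8]
ft_force: [-6.3, -0.2, 22.9]
finger_gap: -0.1
```

Emit:
apply_moves:
  targets: "0 0 0 0 0 -1.5 0; 0 0 0 0 0 -3.2 0; 0 0 0 0 0 -3.9 0; 0 0 0 0 0 -3.9 0; 0 0 0 0 0 -3.9 0"

```text
time: 11.1
tool_pos: [481.9, 15.4, 263.8]
tcp_rot: [-179.9, 0.0, 63.8]
ft_force: [0.5, -0.2, -0.3]
finger_gap: -0.1
```

Emit:
apply_moves:
  targets: "0 0 0 0 0 0.8 0; 0 0 0 0 0 2.3 0; 0 0 0 0 0 3.6 0; 0 0 0 0 0 3.9 0; 0 0 0 0 0 3.9 0"

```text
time: 11.6
tool_pos: [483.7, 15.3, 229.1]
tcp_rot: [179.8, -0.1, 63.8]
ft_force: [-6.1, 0.9, 24.8]
finger_gap: 0.0
```

Emit:
apply_moves:
  targets: "0 0 0 0 0 -1.5 0; 0 0 0 0 0 -3.2 0; 0 0 0 0 0 -3.9 0; 0 0 0 0 0 -3.9 0; 0 0 0 0 0 -3.9 0"

```text
time: 12.1
tool_pos: [481.8, 15.4, 263.6]
tcp_rot: [-179.9, 0.0, 63.8]
ft_force: [-1.2, 0.3, -0.4]
finger_gap: -0.1
```

Emit:
apply_moves:
  targets: "0 0 0 0 0 0.8 0; 0 0 0 0 0 2.3 0; 0 0 0 0 0 3.6 0; 0 0 0 0 0 3.9 0; 0 0 0 0 0 3.9 0"

```text
time: 12.6
tool_pos: [483.7, 15.3, 229.1]
tcp_rot: [179.8, -0.1, 63.8]
ft_force: [-6.6, 0.4, 25.1]
finger_gap: -0.0
```

Emit:
apply_moves:
  targets: "0 0 0 0 0 -1.5 0; 0 0 0 0 0 -3.2 0; 0 0 0 0 0 -5 0; 0 0 0 0 0 -7 0; 0 0 0 0 0 -7 0"

```text
time: 13.1
tool_pos: [483.3, 15.3, 297.7]
tcp_rot: [179.8, -0.1, 63.8]
ft_force: [-0.6, -0.1, -0.2]
finger_gap: -0.0
```

Run:
```python
from h import *
o=np.zeros((480,800,3),np.uint8)
for i,n in enumerate(("side","top")):
    im=snapshot(n)[:,:,::-1].copy(); k=proj(n,(480,15,259))
    r,c=int(k[0]),int(k[1]); a=im[r-80:r+80,c-66:c+67]; o[:, i*400:i*400+399]=cv2.resize(a,(399,480),interpolation=cv2.INTER_CUBIC)
cv2.imwrite("pics/near4.png",cv2.convertScaleAbs(o,alpha=2.2,beta=15))
print(sense()["ft_force"],sense()["tool_pos"])
```

```text
[-0.20597904 -0.27314216 -1.16972926] [482.22817849  15.37666106 294.93418279]
```

View pics/near4.png

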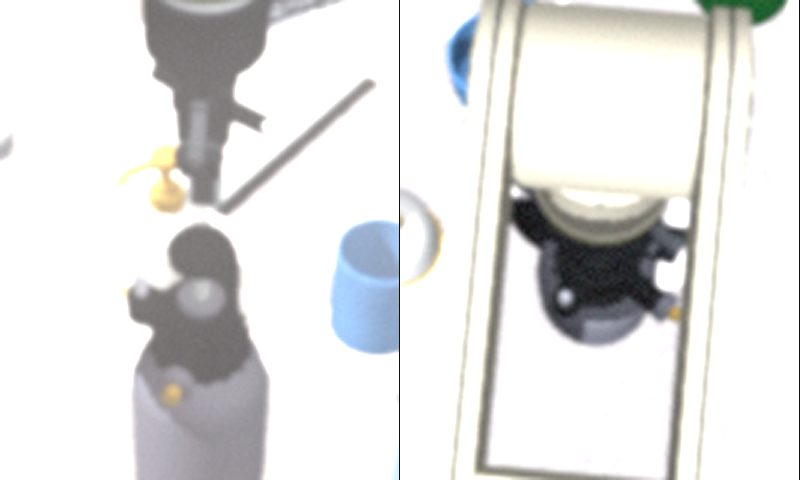

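The brightened crop saturates just where the raised pin would stand, in front of the white dispenser. I'll compare the raw pin region with the first picture.

Run:
```python
from h import *
o=[]
for n,(r,c) in(("side",(225,292)),("top",(250,319))):
    new=snapshot(n)[:,:,::-1]; old=cv2.imread(f"pics/{n}0.png")
    cv2.imwrite(f"pics/{n}9.png",new)
    o.append(np.hstack([cv2.resize(i[r-18:r+18,c-24:c+24],(390,292),interpolation=cv2.INTER_CUBIC) for i in(old,new)]))
cv2.imwrite("pics/pin.png",np.vstack(o))
A=np.array([480,15]);pin=A+44*np.array([-.836,.549])
for z in(205,221):print(z,np.round(proj("side",[*pin,z]),1),np.round(proj("top",[*pin,z]),1))
```

```text
205 [226.3 291.2] [250.6 319.5]
221 [221.1 291.1] [249.7 319.5]
```

View pics/pin.png

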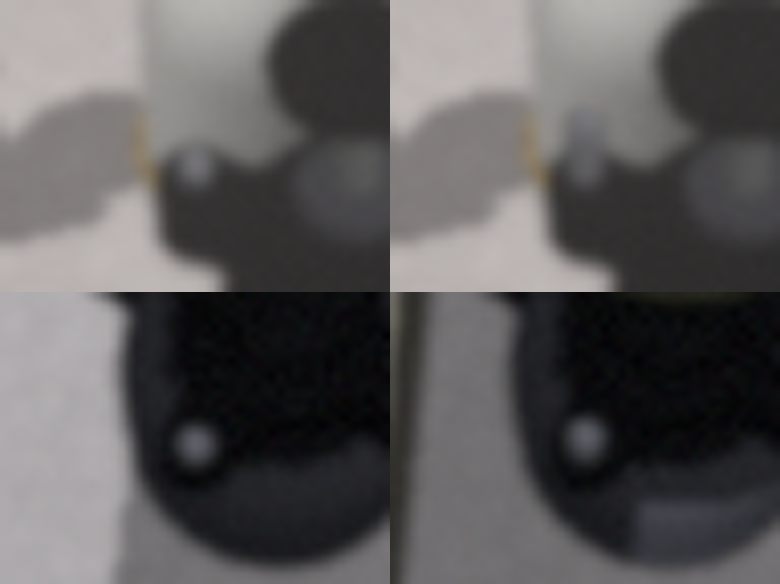

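The pin now stands as a full column against the white dispenser. Its top has risen about 5 px in the side view and about 0.9 px in the top view, as expected for 16 mm. The sprayer hasn't moved and the fingers are 35 mm clear of the knob.

```bash
python3 -c "
from bench import *
print(hand_in())"
```

```text
the job is handed in; nothing more can be done
None
```

I pumped the grey and black sprayer nine full strokes with closed fingertips, and the indicator pin has popped out. I then raised the fingers about 35 mm above the knob and handed the job in at about 13 s; hand-in gave no verdict.

- **Strokes:** each one reached the lower stop (TCP at 229 mm, 20–30 N) and came back up with the contact force at zero.
- **Pin:** in the last pictures its top had risen about 5 px in the side view, against 5.2 px expected for the full 16 mm, and the top view agreed.
- **Knob and sprayer:** the knob was fully up, and the sprayer and the things near it had not visibly moved.

**Checks that disagreed or failed:**
- In the brightened crops the raised pin was lost against the white dispenser behind it. I judged it still down after six strokes and did three more, so I don't know on which stroke it popped.
- The networks never found this sprayer's pin, so I located it by eye.
- At the bottom of each stroke there was also a sideways force of 6–7 N, but it did not shift the sprayer.

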